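Hang the catch bin and dump the tested insulators

TASK

Take the grey catch bin off its sloping rack and hook its lip over the rail on the far side of the dump stand, letting it swing down so that it hangs straight and flat against the stand's stop bar. Then push the bucket over past its latch so that both white insulators drop into the hanging bin, and let the bucket swing back home on its spring. Leave the other things on the bench where they are, and let go of everything at the end.

Things in the scene. Friction and masses are not known exactly. Their poses are not given: they have to be found in the camera images.
- stand: Fixed steel dump stand. Origin on the bench; +x is its far side, where the bin hangs (roughly away from the robot), z up. Base plate x -105 to 5, y +-84, 10 thick. Two upright cheeks at y = +-78 (6 thick, x -82 to -7, up to z 225) carry the rail and, above it, the bucket. A stop bar between the cheeks has its far face at x = 0, z 68 to 84. With the bin hung flat the bin's axes agree with the stand's and the bin's origin lies at x 75, y 0, z 56.
- rail_mid (a point): Middle of the rail's axis: round steel bar 12 mm in diameter along the stand's y, 144 long between the cheeks, at stand x -14, z 130. The space above it is clear for 100 only: there the home bucket's flared lip overhangs it and sticks out 46 beyond it towards stand +x. The lip, 100 wide, may hang up to 20 off centre.
- rack: Fixed sloping rack on which the bin starts. Origin on the bench, 60 nearer than the middle of the shelf (at rack x 60); +x towards its high end (roughly away from the robot). Its 165 x 156 mm shelf slopes 0.5 rad (29 degrees), descending towards -x; low ledges round it stand up to 27 above the shelf: lift the bin off square to the shelf.
- bin: Loose open grey plastic catch bin, 0.3 kg (+-25%), 150 long (x), 130 wide (y), 85 high, walls 4. Origin: centre of its underside, z out of its mouth. It starts on the rack tilted 0.5 rad about y: its +x end is high, its mouth leans towards -x. At the -x end the top has a hooked lip, at the +x end an upright gripping tab.
- bin_tab (a point): Grip point on the tab: at bin x 72, z 105. The tab is 10 thick (along bin x), 60 wide (along bin y) and rises from the rim at z 85 to z 121. Axes as the bin's.
- bin_lip (a point): Middle of the underside of the lip, at bin x -85, z 80. The lip is a flange 100 wide reaching 25 out from the bin's -x wall (outer face at x -75), with a downturned edge: the channel is 20 wide (x -95 to -75), open downwards, and the downturn reaches down to z 65. Hung flat, the flange rests on the top of the rail with the downturn's inner face against the rail's near side, and the -x wall rests on the stop bar. Axes as the bin's.
- bucket (a joint): Tipping angle of the aluminium bucket, rad: 0 at home (upright), grows to the limit 1.45 as its top is pushed towards stand +x. A spring returns it (about 0.5 Nm at home, 0.8 Nm tipped). A ball latch resists between about 0.05 and 0.4 rad and must be pushed through (about 17 N at the plate, against 5 to 7 N elsewhere; then it clicks over); on the way back it gives by itself. The insulators roll out at about 0.6 to 1 rad; tip it to about 1.3 to be sure.
- bucket_axle (a point): Middle of the bucket's axle, along the stand's y, at stand x -25, z 205 (fixed). From it at home the bucket's floor is 10 to 13 above, from x -56 to 26, and a flared lip runs on to x 57, z 32; side walls at y +-47 reach z 54.
- bucket_plate (a point): Point on the near (-x) face of the bucket's tall flat rear wall, where it is pushed; 94 wide (y). At home from the axle: x -57, z 75; the wall's top edge is at z 98. The pose turns with the bucket about the axle.
- insulator0: White ribbed ceramic insulator, 70 long, 28 in diameter, 70 g, lying along the stand's y in the bucket. Origin at its middle, y along its length.
- insulator1: The second, identical insulator beside it in the bucket.
- bin_inside (a point): Centre of the bin's inner floor (bin z 4). Inside, the bin is 142 long (x) and 122 wide (y). Axes as the bin's.
- meter: Bystander: black handheld meter, 150 x 75 x 42, lying on the bench.
- bobbin: Bystander: copper-coloured bobbin, 52 in diameter, 45 high.
- jar: Bystander: jar, 60 in diameter, 80 high.
- screwdriver: Bystander: screwdriver lying on the bench.
- wrench: Bystander: wrench lying on the bench.
- mug: Bystander: blue mug, 76 in diameter, 90 high.
- fuse_box: Bystander: cardboard box, 90 x 60 x 40.
Things that resemble listed ones, but are neither listed nor needed, are in the scene too. Leave any orange or yellow look-alike of the bin alone.

How it is judged:
By the outcome, as a careful person would: the job done as asked, in the order asked, and still so for the second after the job is handed in, with the robot touching nothing.
It also fails if it takes over 70 s, if anything falls off the work surface, if the arm or the gripper's body presses on something with over 40 N, if the wrist force passes 120 N, or if a joint passes its speed limit or range.

ROBOT

A 6-joint arm with a two-finger parallel gripper is mounted at the origin on the work surface. World frame = base frame: x ahead of the robot, y to its left, z up, the work surface at z = 0. Lengths are in m, angles in rad, forces in N, time in s.
With the tool pointing down it reaches from about 0.275 to 1 m from the base axis. Payload 8.4 kg.
Tool frame: the origin (TCP) lies on the centre line of the jaws, within the pads' length; the fingertips stand 17 mm ahead of it and the grasp point (between the pads) lies 2 mm behind it (bot.tcp_to_tips is the z of the fingertips in the tool frame, in m); z points along the fingers, y is the line along which they close (so a half turn about z gives the same grasp; the last joint's range is limited). The gripper opens to 85 mm and grips with 20 to 120 N. Pads are 22 mm wide; open, the fingers measure 114 mm over their backs; the gripper's body (76 mm by 85 mm) begins 54 mm behind the grasp point. The pads swing forward as they close: fully open they stand 13 mm farther back than shut.
Start: joints at [1.181, 0.353, 1.633, -0, 1.155, -0.002], TCP at [0.236, 0.579, 0.248] pointing down, gripper open.
Joint ranges: [-2.63, 2.63], [-0.92, 2.1], [0.06, 2.66], [-1.3, 4.44], [0, 2.69], [-3.02, 3.02]. Speed limits (rad/s): [2.22, 2.22, 2.79, 3.14, 3.14, 3.14].

INTERFACE

Orientations are given as a unit quaternion [x, y, z, w].
In Python, from workcell import bot, hand, kinematics, get_obs, vision, hand_in gives the robot as it stands. The module is installed in compiled form; this text tells all that it offers. Calls block until the motion is done:
- bot.reach(position, orientation): joint-space move of the TCP to a pose.
- bot.servo_line(position, ori=None, velocity=0.15): straight line of the TCP; ori=None keeps the orientation; velocity is the mean speed in m/s.
- bot.goto_joints(angles): joint-space move.
- hand.move_gripper(opening, strength=None): finger opening in m; strength is the grip in N (None keeps the last); returns when the fingers have stopped.
- bot.dwell(seconds).
- kinematics.solve_ik(position, orientation): joint angles nearest the present ones, or None.
- get_obs(): the state.
- vision.read_camera(name): name is "scene" or "side" or "wrist"; returns a dict with "frame" (400x640x3 uint8, red, green, blue), "intrinsics" (3x3 intrinsics, pixels), "view" (4x4, takes a point from world to camera coordinates). Camera axes: x right, y down, z forward; pixel columns grow to the right and rows downward; lengths in m; the calibration is good to about 2 mm. A picture is of the moment at which its call begins. There is no depth.
A pose or a line that the arm cannot do raises bot.IKError and nothing moves.
- hand_in(): hands the job in; it is judged then, once.
The state is a dict: "time_s": time; "joint_pos": joint angles; "joint_vel": joint speeds; "joint_efforts": joint torques, N m; "position": TCP position; "orientation": TCP orientation; "wrist_force": force on the tool from outside, world axes, zero at the start; "ft_torque": the same for the moment, N m; "gripper_width": finger opening in m; "grip_force": force on a finger pad.
Only numpy, scipy, OpenCV 4.12 (cv2) and the standard library are available. Lean on these libraries where they do the work, as an engineer would, in place of code of your own. Each camera call takes 0.05 s, during which the arm holds its last target. There are 200 camera calls.

## Working session

There is one attempt and no reset: what is moved stays moved. The work goes in short steps, each a Python script; the robot and the scene stay as the last script left them, time stands still between calls to the robot, and variables do not carry over. Pictures are saved under pics/ and viewed, at most 10 in all, crops included, and the job is handed in when it is done.

```bash
mkdir -p pics; python3 - <<'E'
from workcell import bot,hand,kinematics,get_obs,vision
import cv2,numpy as np
for n in ["scene","side"]:
    d=vision.read_camera(n); cv2.imwrite(f"pics/{n}0.png",cv2.cvtColor(d["frame"],cv2.COLOR_RGB2BGR))
    V=d["view"]; print(n,np.round(-V[:3,:3].T@V[:3,3],3),np.round(V[2,:3],2),d["intrinsics"][0,0])
o=get_obs(); print(o)
E
```

```text
scene [0.891 0.5   0.933] [-0.4  -0.51 -0.76] 365.22868597849435
side [ 0.484 -0.802  0.974] [ 0.03  0.71 -0.7 ] 380.7290203208774
{'time_s': 0.1, 'joint_pos': array([ 1.18057242e+00,  3.53599403e-01,  1.63403329e+00, -3.28058624e-05,
        1.15518754e+00, -2.40529385e-03]), 'joint_vel': array([ 0.00011292, -0.00175334, -0.00357339, -0.00106054, -0.00092759,
       -0.00131234]), 'joint_efforts': array([-7.56037734e-04, -6.06353903e+01, -3.42820036e+01, -2.62663593e-05,
        3.94618866e-03,  2.53595613e-05]), 'position': array([0.23622078, 0.57822148, 0.24763525]), 'orientation': array([ 1.92689854e-01,  9.81259519e-01, -6.04929481e-04, -1.05009680e-04]), 'wrist_force': array([-0.77912671, -0.33309561,  0.3629654 ]), 'ft_torque': array([ 0.02756408,  0.0100141 , -0.021469  ]), 'grip_force': 0.0, 'gripper_width': 0.08556867089788361}
```

View pics/scene0.png

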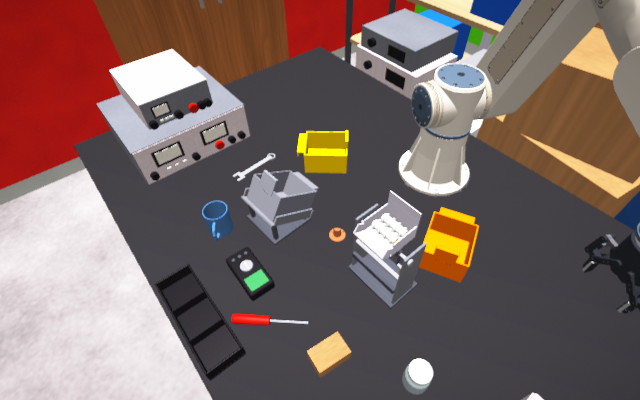

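View pics/side0.png

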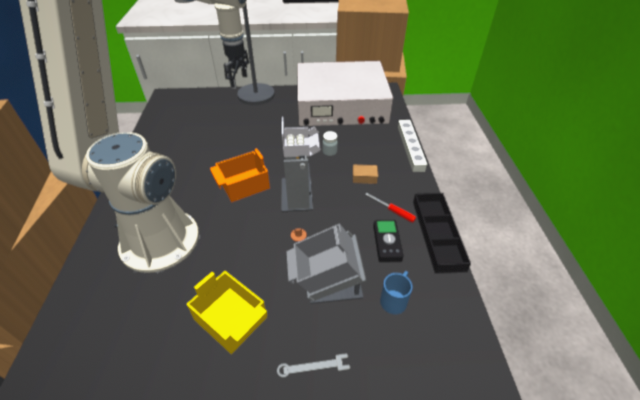

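The scene view shows the grey bin on its rack at about (280,205) and the stand with two white insulators at about (385,250). In the side view the bin is at (325,262) and the stand at (297,165). I'll enlarge both to pick points.

```bash
python3 - <<'E'
import cv2,numpy as np
a=cv2.imread("pics/scene0.png");b=cv2.imread("pics/side0.png")
def c(im,x,y,w,h,s,g):
    o=cv2.resize(im[y:y+h,x:x+w],None,fx=s,fy=s,interpolation=cv2.INTER_CUBIC)
    for k in range(0,w,g): cv2.putText(o,str(x+k),(k*s,8),0,.3,(0,255,255),1); cv2.line(o,(k*s,10),(k*s,14),(0,255,255),1); 
    for k in range(g,h,g): cv2.putText(o,str(y+k),(0,k*s+3),0,.3,(0,255,255),1)
    return o
cv2.imwrite("pics/bin.png",np.hstack([c(a,237,155,80,90,5,10),c(b,285,220,80,90,5,10)]))
cv2.imwrite("pics/stand.png",np.hstack([c(a,345,185,80,120,5,10),c(b,260,110,80,120,5,10)]))
E
```

```text
(no output)
```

View pics/bin.png

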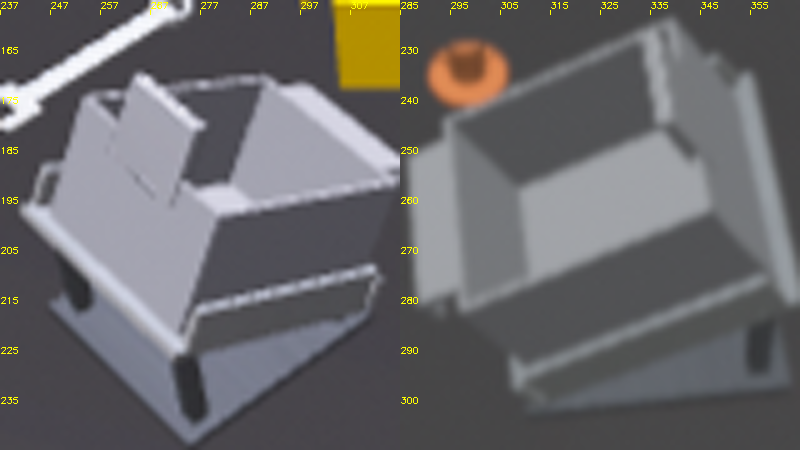

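View pics/stand.png

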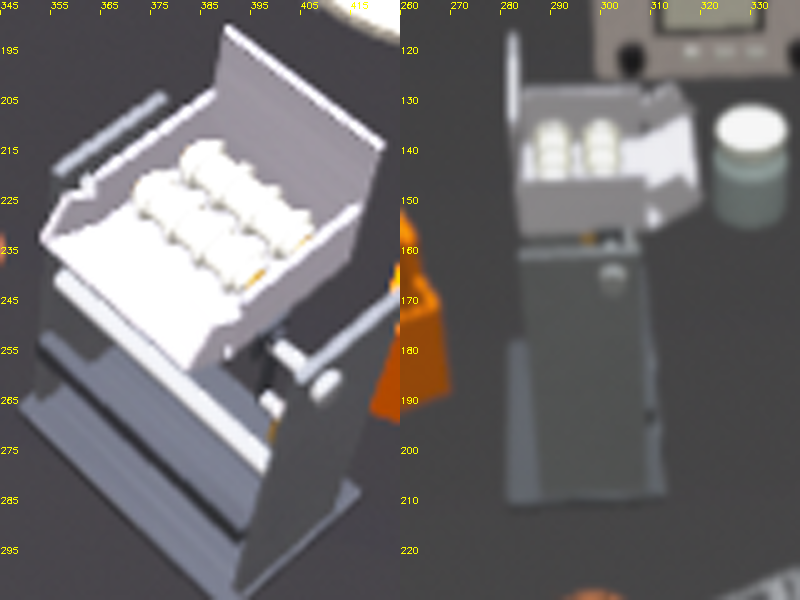

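Bin: rim corners are clear in both views. In scene they are (255,174), (281,197), (317,192), (290,171), and in side (359,274), (339,224), (294,244), (299,282). Stand: base corners, cheek tops, plate top and rail ends are all readable. I'll triangulate these and fit the poses.

```bash
cat > h.py <<'E'
from workcell import bot,hand,kinematics,get_obs,vision,hand_in
import cv2,numpy as np
from scipy.optimize import least_squares
from scipy.spatial.transform import Rotation as R
def cam(n):
    d=vision.read_camera(n); return d["intrinsics"]@d["view"][:3],d
def proj(P,X):
    p=np.c_[X,np.ones(len(X))]@P.T; return p[:,:2]/p[:,2:]
def tri(P1,u1,P2,u2):
    X=cv2.triangulatePoints(P1,P2,np.array(u1,float),np.array(u2,float)).ravel(); return X[:3]/X[3]
def save(d,name): cv2.imwrite("pics/"+name+".png",cv2.cvtColor(d["frame"],cv2.COLOR_RGB2BGR))
E
cat > fit.py <<'E'
from h import *
P1,_=cam("scene");P2,_=cam("side"); P=[P1,P2]
C=lambda sx,sy:(.075*sx,.065*sy,.085)
binpts={C(1,-1):[(255,174.4),(359,274.4)],C(1,1):[(280.6,197.4),(338.6,224)],C(-1,1):[(317,192),(294,244.4)],C(-1,-1):[(290,170.6),(299,281.6)]}
st={(.005,-.084,.01):[(349.4,266),(313,208.4)],(.005,.084,.01):[(392.6,304.6),None],(-.105,.084,.01):[(417,283.4),None],(-.105,-.084,.01):[None,(281.6,209.5)],
(-.007,-.081,.225):[(355.8,219.5),(307.6,160.4)],(-.082,-.081,.225):[(378,204.4),(283.6,161)],(-.007,.081,.225):[(406,260),None],
(-.082,-.047,.303):[(390.4,190.4),None],(-.082,.047,.303):[(421.6,214.4),None]}
for nm,D,p0,tz in (("bin",binpts,[.5,-.25,.1,0,-.5,0],0),("stand",st,[.5,.15,0,0,0,0],0)):
    for k,v in D.items():
        if v[0] and v[1]: print(nm,k,np.round(tri(P1,v[0],P2,v[1]),3))
    def res(p):
        r=[]
        for k,v in D.items():
            X=R.from_euler("ZYX",[p[3],p[4],p[5]]).apply(k)+p[:3]
            for c,u in zip(P,v):
                if u: r+=list(proj(c,X[None])[0]-u)
        if nm=="stand": r+=[p[4]*1000,p[5]*1000,p[2]*300]
        return r
    s=least_squares(res,p0,loss="soft_l1"); print(nm,np.round(s.x,4)); print(np.round(res(s.x),1))
E
python3 fit.py
```

```text
bin (0.075, -0.065, 0.085) [ 0.591 -0.255  0.15 ]
bin (0.075, 0.065, 0.085) [ 0.57  -0.108  0.169]
bin (-0.075, 0.065, 0.085) [ 0.441 -0.114  0.094]
bin (-0.075, -0.065, 0.085) [ 0.454 -0.241  0.098]
bin [ 0.5526 -0.1702  0.0563  0.0537 -0.5095  0.0404]
[ -1.7   0.5 -11.6 -11.1  -0.2   0.1   0.8  -0.1  -0.5  -0.4  -0.2  -0.3
  -0.1   0.8  -1.5   2. ]
stand (0.005, -0.084, 0.01) [0.502 0.11  0.007]
stand (-0.007, -0.081, 0.225) [0.491 0.112 0.221]
stand (-0.082, -0.081, 0.225) [0.416 0.112 0.222]
stand [ 4.955e-01  1.926e-01 -2.100e-03  3.230e-02  1.000e-04  0.000e+00]
[-1.2  0.2 -0.2 -0.2 -1.2  3.   1.3 -0.3 -0.4  0.6 -0.1 -0.6  0.2 -0.4
 -1.  -0.8 -0.1  0.3  0.1  1.8  0.4 -0.2  0.8 -0.6  0.1  0.  -0.6]
```

The near +x rim corner in the side view was mispicked on the rack ledge. The real corner is at about (347.4,262.5). I'll refit with that, then check reach and forearm clearance.

```bash
sed -i 's/(359,274.4)/(347.4,262.5)/' fit.py; python3 fit.py | head -8
cat > k.py <<'E'
from h import *
def tool(yaw,a):  # tool z = (sin a,0,-cos a) turned by yaw; tool y along +-"x" (grasp)
    return None
def quat(yaw,a,closex=True,flip=1):
    z=np.array([np.sin(a),0,-np.cos(a)]); x=np.array([np.cos(a),0,np.sin(a)])*flip; 
    y=x if closex else np.array([0,1.,0])*flip
    M=np.c_[np.cross(y,z),y,z]; return (R.from_euler("z",yaw)*R.from_matrix(M)).as_quat()
E
python3 - <<'E'
from k import *
A=[];b=[];rng=np.random.default_rng(0)
for i in range(30):
    r=.45+.35*rng.random();z=.15+.3*rng.random();a=rng.random()*.6
    q=kinematics.solve_ik([r,0,z],quat(0,a,False))
    if q is None or abs(q[0])>.01: continue
    for row,v in (([1,0,np.sin(q[1]),np.cos(q[1]),np.sin(q[1]+q[2]),np.cos(q[1]+q[2]),np.sin(a)],r),([0,1,np.cos(q[1]),-np.sin(q[1]),np.cos(q[1]+q[2]),-np.sin(q[1]+q[2]),-np.cos(a)],z)): A.append(row);b.append(v)
s=np.linalg.lstsq(np.array(A),np.array(b),rcond=None);print(len(b),np.round(s[0],3),s[1])
for nm,p,yaw,a,cx in (("hang",[.643,.197,.16],.03,0,1),("pre",[.75,.197,.3],.03,0,1),("grasp",[.56,-.17,.19],.05,.5,1),("push0",[.37,.19,.28],.03,.5,0),("push1",[.53,.195,.29],.03,.5,0)):
  for f in (1,-1): print(nm,f,np.round(kinematics.solve_ik(p,quat(yaw,a,cx,f)),2))
E
```

```text
bin (0.075, -0.065, 0.085) [ 0.579 -0.235  0.166]
bin (0.075, 0.065, 0.085) [ 0.57  -0.108  0.169]
bin (-0.075, 0.065, 0.085) [ 0.441 -0.114  0.094]
bin (-0.075, -0.065, 0.085) [ 0.454 -0.241  0.098]
bin [ 0.5529 -0.1707  0.0576  0.0622 -0.5172  0.0166]
[-1.4 -0.1 -0.3 -0.3  0.3  0.4  0.6 -0.5 -0.4 -0.1 -0.2 -0.3 -0.   0.4
 -1.6  1.4]
stand (0.005, -0.084, 0.01) [0.502 0.11  0.007]
60 [0.    0.294 0.568 0.    0.494 0.058 0.326] [1.00976532e-12]
hang 1 [ 0.3   0.51  1.6  -0.    1.03  0.27]
hang -1 [ 0.3   0.51  1.6  -0.    1.03 -2.88]
pre 1 [ 0.25  0.56  1.2  -0.    1.38  0.22]
pre -1 [ 0.25  0.56  1.2  -0.    1.38 -2.92]
grasp 1 [-0.42  0.2   2.1   0.54  0.44 -0.91]
grasp -1 [-0.42  0.2   2.1   0.54  0.44  2.23]
push0 1 [ 0.71 -0.23  2.28 -0.46  0.74 -0.6 ]
push0 -1 [ 0.71 -0.23  2.28 -0.46  0.74  2.54]
push1 1 [ 0.47  0.02  2.04 -0.34  0.65 -0.9 ]
push1 -1 [ 0.47  0.02  2.04 -0.34  0.65  2.24]
```

```bash
cat >> k.py <<'E'
BO=np.array([.5529,-.1707,.0576]); BR=R.from_euler("ZY",[.0622,-.515])
ST=np.array([.4955,.1926,0]); SY=.0323; SR=R.from_euler("z",SY)
bp=lambda p:BO+BR.apply(p)
sp=lambda p:ST+SR.apply(p)
E
python3 - <<'E'
from k import *
q=quat(.0622,.515,True,1)
c=get_obs()["position"]
bot.servo_line([c[0]+.1,c[1]-.1,.42],velocity=.3)
bot.reach(bp([.072,0,.25]),q); print(get_obs()["time_s"])
P,d=cam("wrist"); save(d,"w1"); print(np.round(get_obs()["position"],3))
X=np.array([[.077,y,.121] for y in(-.03,.03)]+[[.067,y,.121] for y in(-.03,.03)]+[[sx*.075,sy*.065,.085] for sx in(-1,1) for sy in (-1,1)])
print(np.round(proj(P,bp(X)),0).tolist())
E
```

```text
3.6083
[ 0.493 -0.174  0.311]
[[325.0, 226.0], [325.0, 164.0], [314.0, 226.0], [314.0, 164.0], [187.0, 241.0], [167.0, 120.0], [322.0, 241.0], [323.0, 120.0]]
```

View pics/w1.png

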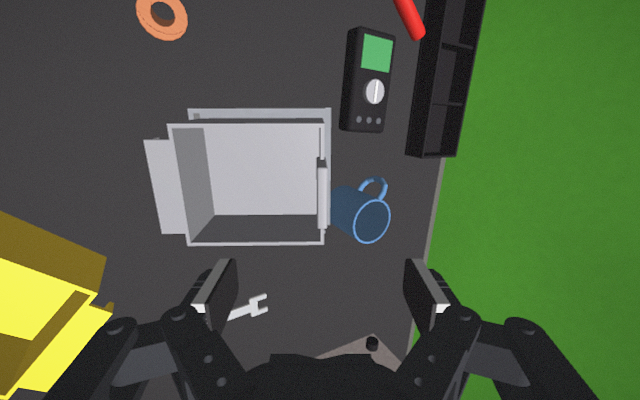

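The wrist view shows the tab's top edge centred at about (322,197), with rim corners at (168,124), (323,124), (188,245) and (324,244). That puts the bin about 3.5 mm further towards -y and 2 mm further towards +x than predicted, with the scale in agreement. I'll correct for this, grasp and lift.

```bash
cat >> k.py <<'E'
BO=BO+BR.apply([.0015,-.003,0])
E
python3 - <<'E'
from k import *
q=quat(.0622,.515,True,1)
bot.servo_line(bp([.072,0,.15]),q,velocity=.12)
bot.servo_line(bp([.072,0,.107]),velocity=.06)
print(get_obs()["wrist_force"])
hand.move_gripper(0.0,70)
o=get_obs();print(o["gripper_width"],o["grip_force"],o["wrist_force"],np.round(BR.inv().apply(o["position"]-BO),4))
bot.servo_line(bp([.072,0,.125]),velocity=.04); print(get_obs()["wrist_force"])
bot.servo_line(bp([.072,0,.20]),velocity=.1)
o=get_obs();print(o["gripper_width"],o["wrist_force"],o["ft_torque"],o["time_s"])
P,d=cam("wrist"); save(d,"w2")
P,d=cam("side"); save(d,"s2")
E
```

```text
[-0.23192037  0.08016561  0.52084296]
0.009352704838176271 68.59503865242004 [-2.63848661 -0.58662905  6.11934015] [ 7.230e-02 -1.000e-04  1.073e-01]
[-0.47052471 -0.20328616 -2.640172  ]
0.009008556880865801 [ 0.51660484  0.17665566 -2.69626529] [0.00671536 0.36187943 0.02037372] 7.6833
```

View pics/w2.png

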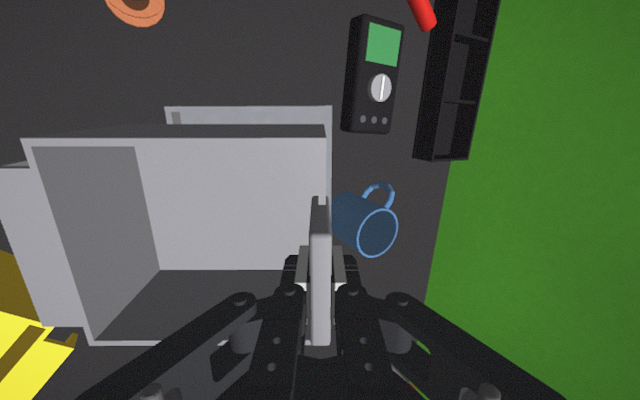

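The bin is held squarely by its tab, which is centred between the pads at (320,270), and is clear of the rack. I'll check its pose in the hand and carry it to the far side of the stand.

```bash
python3 - <<'E'
from k import *
P,d=cam("wrist")
def tcpbin():
    o=get_obs(); return o["position"],R.from_quat(o["orientation"])
p,Q=tcpbin(); D=BR.apply([.0723,0,.107])
X=BR.apply([[-.075,.065,.085],[-.075,-.065,.085],[.075,.065,.085],[.077,.03,.121],[.077,-.03,.121]])+p-D
print("pred",np.round(proj(P,X)).tolist()," seen [22,139],[90,345],[326,137],tab far corner ~[328,197],[330,345]")
q=quat(SY,0,True,1)
c=get_obs()["position"]
bot.servo_line([c[0],c[1],.40],velocity=.25)
bot.reach([.74,-.15,.40],q)
t=lambda x,z,y=0: sp([x+.0723,y,z+.107])
bot.reach(t(.19,.29),q)
bot.servo_line(t(.19,.088),q,velocity=.2)
print(get_obs()["time_s"],get_obs()["wrist_force"],get_obs()["ft_torque"])
P,d=cam("scene");save(d,"sc3");a=d["frame"]
P2,d=cam("side");save(d,"s3");b=d["frame"]
X=np.array([[-.085+.0127+.19,y,.088+.085] for y in(-.05,.05)])
print(np.round(proj(P,np.array([sp([-.1+.19,y,.173]) for y in(-.05,.05)])),1),np.round(proj(P,np.array([sp([-.014,y,.13]) for y in(-.072,.072)])),1))
print(np.round(proj(P,np.array([sp([.19+sx*.075,sy*.065,.173]) for sx,sy in((-1,-1),(-1,1),(1,-1),(1,1))])),1).tolist())
f=lambda im,x,y,w,h,s:cv2.resize(im[y:y+h,x:x+w],None,fx=s,fy=s,interpolation=cv2.INTER_CUBIC)[:,:,::-1]
cv2.imwrite("pics/c3.png",np.hstack([f(a,285,180,150,140,4)[:, :600],np.zeros((560,1,3),np.uint8)]))
cv2.imwrite("pics/d3.png",f(b,270,100,160,130,5))
E
```

```text
pred [[27.0, 139.0], [93.0, 342.0], [325.0, 139.0], [331.0, 233.0], [329.0, 344.0]]  seen [22,139],[90,345],[326,137],tab far corner ~[328,197],[330,345]
11.8917 [ 0.34689761 -0.15117081 -3.08171372] [ 0.01857536 -0.14203723 -0.06948986]
[[334.6 260.3]
 [363.9 288.8]] [[358.2 241.2]
 [399.3 277.8]]
[[322.7, 262.1], [360.7, 300.2], [271.6, 300.5], [308.4, 345.1]]
```

View pics/c3.png

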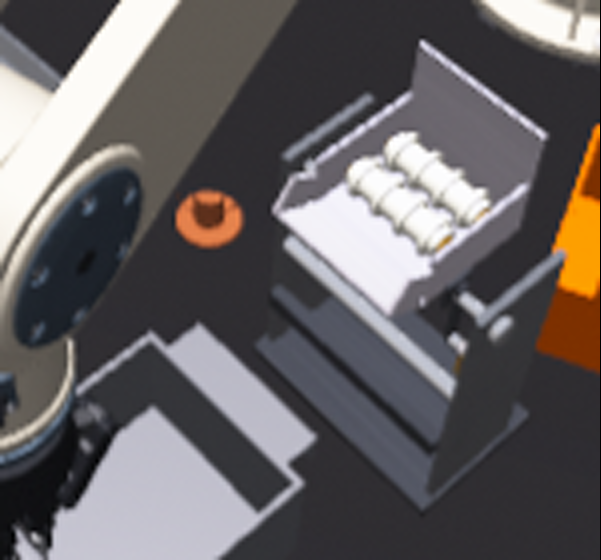

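The bin is held flat, with lip corners at (335,260.7) and (364,289) and the rail running from (357.5,241) to (399,277). All are within 1 px of prediction, so I'll move in and lower under force monitoring.

```bash
python3 - <<'E'
from k import *
t=lambda x,z,y=0: sp([x+.0723,y,z+.107])
bot.servo_line(t(.079,.088),velocity=.1)
f0=get_obs()["wrist_force"];print(f0)
def F(): 
    return SR.inv().apply(get_obs()["wrist_force"]-f0)
z=.088
while z>.052:
    z-=.003; bot.servo_line(t(.079,z),velocity=.05); f=F(); print(round(z,3),np.round(f,1))
    if np.linalg.norm(f)>4: break
if z<.064:
    x=.079
    while x>.070:
        x-=.0015; bot.servo_line(t(x,z),velocity=.03); f=F(); print("x",round(x,4),np.round(f,1))
        if f[0]>5: break
print(get_obs()["time_s"])
P,d=cam("scene");save(d,"sc4");P,d2=cam("side");save(d2,"s4")
f=lambda im,x,y,w,h,s:cv2.resize(im[y:y+h,x:x+w],None,fx=s,fy=s,interpolation=cv2.INTER_CUBIC)[:,:,::-1]
cv2.imwrite("pics/c4.png",np.hstack([f(d["frame"],320,185,100,140,4),f(d2["frame"],270,110,95,140,4)]))
E
```

```text
[ 0.39310575 -0.36775947 -1.8701074 ]
0.085 [-0.   0.3 -1.7]
0.082 [-0.3  0.9 -0.2]
0.079 [-0.3 -0.3 -2.3]
0.076 [-0.1  1.  -1.5]
0.073 [ 0.3  0.2 -0.5]
0.07 [-0.2 -0.1 -1.4]
0.067 [-1.8  0.2  1.2]
0.064 [-4.3  0.4  4.5]
x 0.0775 [-2.1 -0.9  5.5]
x 0.076 [ 1.  -2.6  7. ]
x 0.0745 [ 4.1 -1.8  5.5]
x 0.073 [ 6.7 -1.7  3.3]
16.25
```

View pics/c4.png

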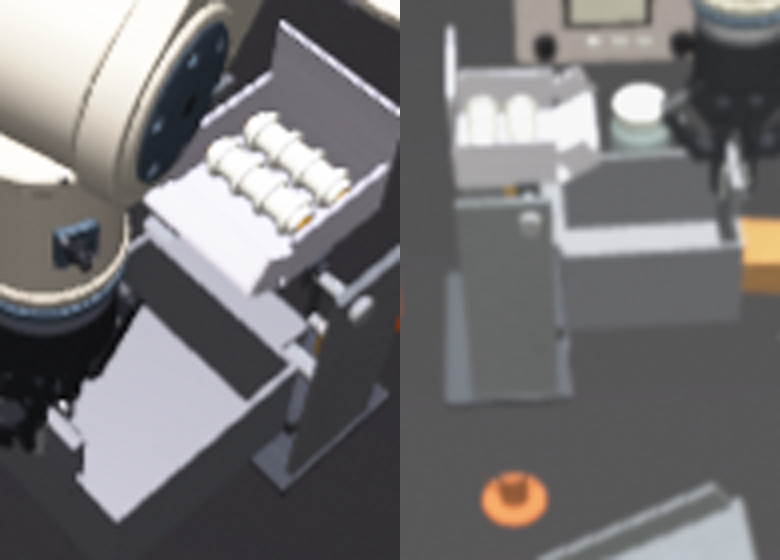

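The picture shows the lip only resting on the rail. The forces (contact at origin z of about 0.068) say the downturn is sitting on top of it. Flat, the channel has no slack between the rail and the stop bar, so I have to hook it tilted (tab end up) and then swing it down.

```bash
cat >> k.py <<'E'
G=np.array([.0723,0,.107])
def hook(phi,chan,rail):   # bin point chan (x,z) placed at stand point rail (x,z), tilt phi
    Rb=R.from_euler("y",-phi)
    s=np.array([rail[0],0,rail[1]])+Rb.apply(G-[chan[0],0,chan[1]])
    return sp(s),quat(SY,phi,True,1)
E
python3 - <<'E'
from k import *
t=lambda x,z,y=0: sp([x+.0723,y,z+.107])
bot.servo_line(t(.077,.09),velocity=.1)
ph=.25
bot.servo_line(t(.10,.10),velocity=.1)
p,q=hook(ph,(-.085,.040),(-.014,.130)); bot.servo_line(p,q,velocity=.1); bot.dwell(.2)
f0=get_obs()["wrist_force"]; print(f0)
F=lambda:SR.inv().apply(get_obs()["wrist_force"]-f0)
z=.043
while z<.084:
    z+=.003; p,q=hook(ph,(-.085,z),(-.014,.130)); bot.servo_line(p,q,velocity=.05); f=F(); print(round(z,3),np.round(f,1))
    if np.linalg.norm(f)>4.5: break
print(get_obs()["time_s"])
E
```

```text
[ 0.18166767  0.31964855 -2.81010036]
0.046 [-0.7 -0.8 -0.3]
0.049 [-0.1  0.7 -0.1]
0.052 [ 0.5 -0.1  1.1]
0.055 [ 0.2 -0.3  0.4]
0.058 [ 0.2 -0.1 -0.2]
0.061 [-0.4 -0.3 -0.6]
0.064 [-0.1  0.   0.1]
0.067 [-0.1 -0.4  0.5]
0.07 [0.1 0.  0.5]
0.073 [-0.3 -0.5  0.1]
0.076 [-0.4 -0.7  0.4]
0.079 [-0.9  0.5  8.4]
21.1083
```

The flange now rests on the rail, with contact at 8 N at the expected depth. Next I'll pull in +x to seat the downturn and swing the bin down.

```bash
python3 - <<'E'
from k import *
bot.dwell(.1); ph=.25; zc=.0765; x=-.085
p,q=hook(ph,(x,zc),(-.014,.130)); bot.servo_line(p,q,velocity=.03); bot.dwell(.1)
f0=np.array([.18,.32,-2.81]); F=lambda:SR.inv().apply(get_obs()["wrist_force"]-f0)
print(np.round(F(),1)); fx=F()[0]
while x>-.096:
    x-=.001; p,q=hook(ph,(x,zc),(-.014,.130)); bot.servo_line(p,q,velocity=.03); f=F(); print(round(x,3),np.round(f,1))
    if f[0]-fx<-3: break
x+=.001
for ph in (.2,.15,.1,.05,.03,.015,0):
    p,q=hook(ph,(x,zc),(-.014,.130)); bot.servo_line(p,q,velocity=.05); f=F(); print("ph",ph,np.round(f,1))
    if np.linalg.norm(f)>15: break
print(get_obs()["time_s"])
P,d=cam("scene");save(d,"sc5");P2,d2=cam("side");save(d2,"s5")
f=lambda im,x,y,w,h,s:cv2.resize(im[y:y+h,x:x+w],None,fx=s,fy=s,interpolation=cv2.INTER_CUBIC)[:,:,::-1]
cv2.imwrite("pics/c5.png",np.hstack([f(d["frame"],320,185,100,140,4),f(d2["frame"],270,110,95,140,4)]))
E
```

```text
[-0.4 -0.9  1.8]
-0.086 [-0.3 -0.6  0.2]
-0.087 [-0.4  0.7 -0.4]
-0.088 [-0.   0.3  0.9]
-0.089 [ 0.5 -0.5  0.1]
-0.09 [-2.7 -0.7 -0.9]
-0.091 [-5.1 -0.7 -1. ]
ph 0.2 [-5.1 -0.5  0.3]
ph 0.15 [-5.5 -0.4 -0.4]
ph 0.1 [-5.5 -0.3  0.3]
ph 0.05 [-7.7  0.2 -0.3]
ph 0.03 [-5.7 -1.3 -1.2]
ph 0.015 [-5.9 -1.3 -0.4]
ph 0 [-6.8 -4.3  2.8]
25.075
```

View pics/c5.png

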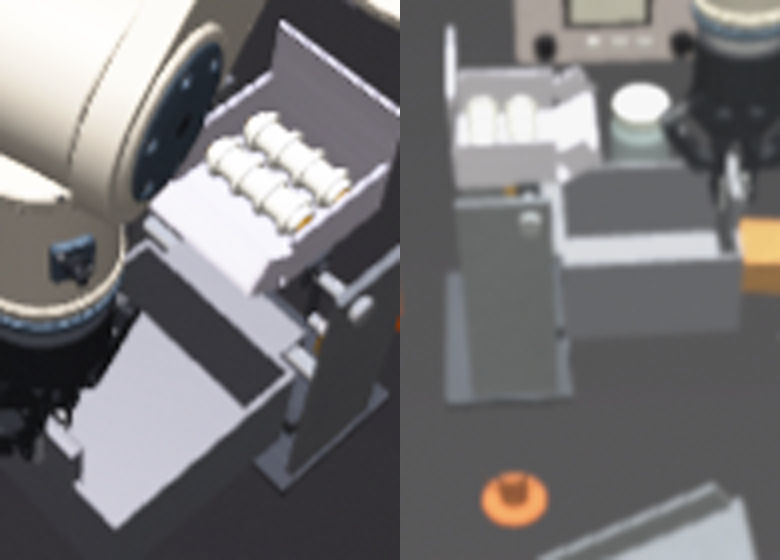

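The bin is level with its lip hooked over the rail in both views, and the downturn bears on the rail (-5 N). I'll release it and check that it stays, then get behind the plate.

```bash
python3 - <<'E'
from k import *
hand.move_gripper(.03,20); hand.move_gripper(.08)
bot.dwell(.2); print(get_obs()["wrist_force"])
c=get_obs()["position"]; bot.servo_line([c[0],c[1],c[2]+.05],velocity=.08)
bot.servo_line([c[0],c[1],.46],velocity=.25); hand.move_gripper(0)
_,d2=cam("side");save(d2,"s6")
old=cv2.imread("pics/s5.png")
df=cv2.absdiff(old,cv2.cvtColor(d2["frame"],cv2.COLOR_RGB2BGR)).max(2)[165:200,310:345]; print("bin diff",df.mean(),df.max())
P,_=cam("side"); print(np.round(proj(P,np.array([sp(v) for v in((.15,-.065,.1385),(.15,-.065,.0535),(.0,-.065,.0535))])),1).tolist(),"seen(before release) [355,175.5],[355,192]")
def push(th,dl,a=.5):
    v=R.from_euler("y",th).apply([-.057-dl,0,.075])+[-.025,0,.203]
    return sp(v-.017*np.array([np.sin(a),0,-np.cos(a)])),quat(SY,a,False,-1)
for f in (1,-1):
    print(f,kinematics.solve_ik(push(0,.05)[0],quat(SY,.5,False,f)))
E
```

```text
[-0.80453114  0.28790716  1.24573192]
bin diff 23.249795918367347 47
[[355.6, 174.2], [354.1, 192.6], [310.8, 195.1]] seen(before release) [355,175.5],[355,192]
1 [ 0.73719117 -0.27127192  2.27995663 -0.45192174  0.79142081 -0.6007178 ]
-1 [ 0.73719117 -0.27127192  2.27995663 -0.45192174  0.79142081  2.54087485]
```

```bash
python3 - <<'E'
import cv2
for n in("s5","s6"):
    g=cv2.imread(f"pics/{n}.png",0)
    for u in(318,346): print(n,u,g[164:202,u].tolist())
    print(n,"row185",g[185,345:365].tolist())
E
```

```text
s5 318 [103, 103, 103, 106, 128, 175, 212, 218, 218, 218, 215, 194, 149, 113, 103, 102, 103, 103, 102, 102, 103, 103, 102, 103, 103, 103, 102, 103, 102, 100, 94, 89, 86, 86, 86, 85, 86, 86]
s5 346 [103, 103, 111, 142, 187, 214, 218, 218, 218, 214, 182, 128, 104, 103, 103, 103, 103, 102, 102, 103, 103, 103, 103, 103, 103, 103, 103, 101, 97, 91, 86, 86, 87, 86, 86, 86, 86, 86]
s5 row185 [103, 103, 103, 102, 103, 103, 103, 103, 102, 99, 91, 87, 86, 86, 86, 86, 86, 86, 86, 86]
s6 318 [83, 84, 83, 85, 101, 140, 173, 181, 182, 182, 178, 159, 122, 92, 84, 84, 83, 83, 83, 83, 83, 83, 83, 84, 84, 83, 83, 83, 83, 81, 77, 72, 70, 71, 70, 70, 70, 70]
s6 346 [83, 84, 89, 114, 151, 176, 181, 181, 182, 175, 149, 105, 84, 83, 83, 83, 83, 84, 83, 84, 84, 84, 83, 83, 84, 83, 83, 83, 80, 75, 71, 70, 70, 71, 70, 70, 70, 70]
s6 row185 [83, 84, 83, 83, 83, 84, 83, 84, 83, 81, 74, 71, 70, 70, 70, 71, 70, 70, 70, 70]
```

Only the exposure changed. The bin hasn't moved a pixel and hangs flat, so now I'll push the bucket.

```bash
cat >> k.py <<'E'
def push(th,dl,a=.5):
    v=R.from_euler("y",th).apply([-.057-dl,0,.075])+[-.025,0,.203]
    return sp(v-.017*np.array([np.sin(a),0,-np.cos(a)])),quat(SY,a,False,1)
E
python3 - <<'E'
from k import *
p,q=push(0,.05)
bot.reach([p[0]+.03,p[1],.46],q); bot.servo_line([p[0],p[1],.40],q,velocity=.25); bot.servo_line(p,q,velocity=.15); bot.dwell(.1)
f0=get_obs()["wrist_force"]; print(f0,get_obs()["time_s"])
F=lambda:SR.inv().apply(get_obs()["wrist_force"]-f0)
dl=.05
while dl>-.004:
    dl-=.004; bot.servo_line(push(0,dl)[0],velocity=.06); f=F()
    if f[0]<-2.5: break
print("contact dl",dl,np.round(f,1))
th=0
for th in list(np.arange(.05,1.36,.06))+[1.37]:
    bot.servo_line(push(th,min(dl,.008+0*th) if th>.1 else dl)[0],velocity=.09); f=F(); print(round(th,2),np.round(f,1))
    if np.linalg.norm(f)>45: break
bot.dwell(.5); print(np.round(F(),1),get_obs()["time_s"])
_,d=cam("scene");save(d,"sc7");_,d2=cam("side");save(d2,"s7")
f=lambda im,x,y,w,h,s:cv2.resize(im[y:y+h,x:x+w],None,fx=s,fy=s,interpolation=cv2.INTER_CUBIC)[:,:,::-1]
cv2.imwrite("pics/c7.png",np.hstack([f(d["frame"],320,185,100,140,4),f(d2["frame"],270,110,95,140,4)]))
E
```

```text
[ 0.01855705 -0.22252397  0.16149688] 31.4333
contact dl 0.005999999999999988 [-10.2   0.6   4.2]
0.05 [-7.5  1.7  0.8]
0.11 [-6.9  2.2  0.6]
0.17 [-5.1  1.5 -2.6]
0.23 [-5.4  2.  -2.8]
0.29 [-2.   0.5 -0.7]
0.35 [-3.9  3.   2. ]
0.41 [-7.3  2.   3. ]
0.47 [-6.6  3.8  2.8]
0.53 [-6.3  2.8  2.8]
0.59 [-5.5  2.2  2.4]
0.65 [-6.2  2.3  2.7]
0.71 [-5.1  1.5  3. ]
0.77 [-5.2  1.2  2.7]
0.83 [-6.5  1.8  1.8]
0.89 [-5.9  1.1  3.7]
0.95 [-6.1  1.8  1.7]
1.01 [-6.2 -0.   2.1]
1.07 [-5.8  0.9  3.4]
1.13 [-6.4  0.5  3.3]
1.19 [-5.8 -1.7  4. ]
1.25 [-6.  -1.8  5.3]
1.31 [-5.4 -1.1  5.5]
1.37 [-4.7 -2.8  7.2]
[-3.9 -3.3  6.2] 40.4333
```

```bash
python3 - <<'E'
from k import *
for th in list(np.arange(1.3,-.01,-.1)):
    bot.servo_line(push(th,.008)[0],velocity=.12)
bot.servo_line(push(0,.06)[0],velocity=.1)
p=push(0,.06)[0]; bot.servo_line([p[0],p[1],.42],velocity=.2)
bot.dwell(.5); o=get_obs(); print(o["time_s"],o["wrist_force"])
_,d=cam("scene");save(d,"sc8");_,d2=cam("side");save(d2,"s8")
f=lambda im,x,y,w,h,s:cv2.resize(im[y:y+h,x:x+w],None,fx=s,fy=s,interpolation=cv2.INTER_CUBIC)[:,:,::-1]
top=np.hstack([f(d["frame"],300,180,130,150,3),f(d2["frame"],270,110,130,150,3)])
s7=cv2.imread("pics/s7.png")[100:200,250:400]; s7=cv2.resize(s7,(225,150))
sm=np.hstack([s7,cv2.resize(d["frame"][:,:,::-1],(240,150)),cv2.resize(d2["frame"][:,:,::-1],(240,150))])
sm=cv2.copyMakeBorder(sm,0,0,0,780-sm.shape[1],cv2.BORDER_CONSTANT)
cv2.imwrite("pics/c8.png",np.vstack([top,sm]))
E
```

```text
45.9833 [ 0.75863018  0.78375546 -0.86915651]
```

View pics/c8.png

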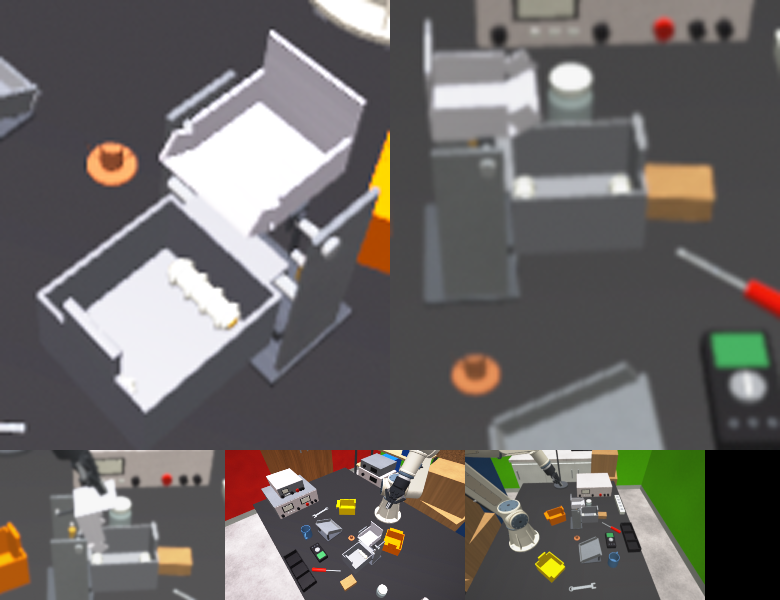

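The bucket is home and empty, and both insulators are in the bin: side view crop at (524,185) and (620,185), with one also seen in the scene crop at (205,292). I'll check that the bin's edges haven't shifted, then hand in.

```bash
python3 - <<'E'
import cv2,numpy as np
ok=True
for sl in ((slice(176,202),330),(slice(176,202),346),(185,slice(345,365)),(slice(150,172),318)):
    e=[int(np.argmax(abs(np.diff(cv2.GaussianBlur(cv2.imread(f"pics/{n}.png",0),(3,3),0)[sl].astype(float))))) for n in("s6","s8")]; print(e); ok&=abs(e[0]-e[1])<=1
if ok:
    from workcell import hand_in; print(hand_in())
E
```

```text
[0, 0]
[0, 0]
[9, 9]
[18, 18]
the job is handed in; nothing more can be done
None
```

The job is handed in at about 46 s: the grey bin hangs flat on the rail, both insulators are in it, the bucket is back home and empty, and the gripper is clear of everything; on the first try the lip only landed on top of the rail, so I lifted the bin and hooked it again, tilted.

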